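# Start a cell test on the blue tester

## Task

Start the test of the T-shaped steel cell that stands in one of the two bays of the blue tester: first press down the raised far end of the mains rocker until it has tipped right over, next push the round key beside the cell's bay fully home, then press the long start bar all the way down and let it come back up. Only press with the fingertips: pick nothing up, do not push the key beside the bay with the round cap, and leave the cell, the cap and the things around the tester where they stand.

Things in the scene. Friction and masses are not known exactly. Their poses are not given: they have to be found in the camera images.
- console: Blue fixed tester, black level top, 220 deep (x) by 400 wide (y) by 75 mm high. Origin: centre of the underside; x away from the robot, y to its left, z up; turned up to 0.3 rad. Back row (x +45 mm), left to right: bay (y +135), key (+65), key (-65), bay (-135). Front row (x -45): mains rocker and start bar at y +90 and -90, either way round.
- bay_left (a point): Centre of the left bay, on top of a aluminium disc 64 mm across and 4 mm high. The cell or the cap stands on it within a few mm.
- bay_right (a point): The same for the right bay.
- cell_mid (a point): Test cell, loose, in the left or right bay: a steel T-shaped fitting 54 mm high, round foot 40 mm across, cross-arm 60 mm long at 30 mm height with a nut at each end. The point is its centre, 27 mm above its foot. The key nearer to it (70 mm from its bay's centre, towards the tester's middle) is the one to push.
- cap_mid (a point): Round steel blanking cap, loose, 44 mm across and 22 mm high, standing in the other bay. This point is its centre, 11 mm above its foot.
- mains_pivot (a point): On the rocker's hinge line, 17 mm above the tester's top, at the low middle of the rocker's V; fixed. The rocker is a white paddle 72 mm long (along the tester's x), 30 mm wide; its two halves meet in a shallow V, each rising 0.2 rad from the middle.
- mains_far_end (a point): The place to press: on top of the rocker's far half (away from the robot), on its centre line, 27 mm from the hinge, 9 mm from the edge; moves with the rocker. Off, the near half lies about level and the far half rises at up to 0.4 rad (this point about 10 mm above the hinge line); on, the far half is level and this point at the hinge's height.
- mains (a joint): Angle of the rocker in rad: about 0 (to 0.06) off at the start, 0.40 when tipped right over (a stop). It moves stiffly (2 to 4 N at the place to press) and stays where it is left.
- key_left_top (a point): Centre of the top of the left round key: a white cylinder 28 mm across that stands 18 mm above the tester's top when up; moves with the key.
- key_left (a joint): Travel of the left key in m, 0 up, 0.008 fully down (a stop). It slides stiffly (about 3 N) and stays down where it is left; it does not spring back.
- key_right_top (a point): The same for the right key.
- key_right (a joint): The same for the right key.
- start_top (a point): Centre of the top of the start bar: a white bar 56 mm long (along the tester's y) by 24 mm wide, its top 17 mm above the tester's top when up; moves with the bar.
- start (a joint): Travel of the start bar in m, 0 up, 0.006 fully down (a stop). A spring pushes it back: about 1.7 N to begin, 5 N fully down.
- flask_mid (a point): Small amber bottle on the bench to the left of the tester, 52 mm across, 120 mm high; the point is half-way up. Leave it alone.
- tray_mid (a point): Small white open tray, 100 by 80 by 30 mm, on the bench to the left beyond the bottle; the point is its centre. Leave it alone.
- wrench_grip (a point): Wrench 150 mm long lying on the bench to the right of the tester; the point is on its handle. Leave it alone.
There are look-alikes about, which are no part of the job. Leave any turquoise or yellow look-alike of the part that bears cell_mid alone.

How it is judged:
By the outcome, as a careful person would: the job done as asked, in the order asked, and still so for the second after the job is handed in, with the robot touching nothing.
It also fails if it takes over 58 s, if anything falls off the work surface, if the arm or the gripper's body presses on something with over 40 N, if the wrist force passes 120 N, or if a joint passes its speed limit or range.

## Robot

A 6-joint arm with a two-finger parallel gripper is mounted at the origin on the work surface. World frame = base frame: x ahead of the robot, y to its left, z up, the work surface at z = 0. Lengths are in mm, angles in rad, forces in N, time in s.
With the tool pointing down it reaches from about 250 to 775 mm from the base axis. Payload 8.9 kg.
Tool frame: the origin (TCP) lies on the centre line of the jaws, within the pads' length; the fingertips stand 11 mm ahead of it and the grasp point (between the pads) lies 8 mm behind it (ctrl.tips_ahead is the z of the fingertips in the tool frame, in mm); z points along the fingers, y is the direction in which the jaws open and shut (so a half turn about z gives the same grasp; the last joint's range is limited). The gripper opens to 85 mm and grips with 20 to 120 N. Pads are 22 mm wide; open, the fingers measure 114 mm over their backs; the gripper's body (76 mm by 85 mm) begins 54 mm behind the grasp point. The pads swing forward as they close: fully open they stand 13 mm farther back than shut.
Start: joints at [-1.43, 0.291, -0.153, 1.127, 0, 1.431], TCP at [144.987, -504.581, 209.405] pointing down, gripper open.
Joint ranges: [-2.52, 2.52], [-0.91, 1.74], [-1.3, 1.37], [-1.96, 2.02], [-1.52, 1.47], [-3.14, 3.14]. Speed limits (rad/s): [2.22, 2.22, 2.79, 3.14, 3.14, 3.14].

## Interface

Orientations are given as a rotation vector (axis times angle).
In Python, from cell import ctrl gives the robot as it stands.
- The arm moves only by the tool apply_moves, never from a script. Its argument "plan" is a list of rows, each a list of 2 entries, a list of its own where there are three numbers: the shift along the tool's x, y, z in m, then the turn about the tool's z in degrees. In form: [[[tx, ty, tz], turn], ...]. A call has 1 to 12 rows; each row shifts and turns the pose as measured when the row begins, along the tool's axes as they then stand; what a row does not reach is not made up. A row lasts 1/8 s, in which the tool goes at most 62.5 mm and 10.7 degrees, less where a joint would pass 70% of its speed; a pose out of reach is approached as far as the arm can. A call with a gripper value outside its range is refused whole. "claw" is the closure in counts, from 0 (fully open) to 255 (shut), set as the call begins (left out, the last holds). The fingers move at their own pace and stop on an object; "newtons" is the grip in N (left out, the last holds). Time passes only in rows, so rows that do not move let the fingers close. It gives the time, the measured TCP pose, the force and the opening at its end, in the units of the state.
- ctrl.sense(): the state, without advancing time (a new reading comes with each control period).
- ctrl.camera(name): name is "scene" or "side" or "wrist"; returns a dict with "frame" (384x512x3 uint8, red, green, blue), "depth" (384x512 float32, mm along the optical axis (not along the pixel's ray), 0 where there is no reading), "intrinsics" (3x3 intrinsics, pixels), "T" (4x4, takes a point from camera to world coordinates). Camera axes: x right, y down, z forward; pixel columns grow to the right and rows downward; lengths in mm; the calibration is good to about 2 mm. The wrist camera is an equidistant fisheye: a pixel r from the principal point sees the ray r / f radians off the axis. A picture is of the moment at which its call begins.
- ctrl.finish_job(): hands the job in, once; it reports no verdict.
Trained networks look in a picture, given as the dict that the camera call returned (one of the last four; its "shot" number tells which), for a name from the list of things; names that differ only in an ending like _2 or _b are one class to them, and where a whole thing is asked for, a point or a joint stands for the part that bears it (a point fixed in the world has none). Each returns a list of dicts, best first, with "p" (0 to 1); they miss things now and then, are a little off and sometimes report something else, mostly with a low value. They report only what shows in the picture. A call takes as long as a camera call. They do not tell look-alikes from the thing itself.
- ctrl.regions_of(picture, label): "mask" (384x512 bool, what is visible of it) and "xy" ([column, row] in pixels, amid what is visible of it).
The state is a dict: "t": time; "joint_pos": joint angles; "joint_vel": joint speeds; "joint_efforts": joint torques, N m; "position": TCP position; "tcp_rot": TCP orientation; "contact_force": force on the tool from outside, world axes, zero at the start; "torque": the same for the moment, N m; "width": opening from 0.0 (shut) to 1.0 (fully open).
Only numpy, scipy, OpenCV 4.12 (cv2) and the standard library are available. Lean on these libraries where they do the work, as an engineer would, in place of code of your own. Each camera call takes 0.05 s, during which the arm holds its last target. There are 200 camera calls.

## Working session

There is one attempt and no reset: what is moved stays moved. The work goes in short steps, Python scripts to look and compute and a tool call to move; the robot and the scene stay as the last step left them, time stands still between calls to the robot, and variables do not carry over. Pictures are saved under pics/ and viewed, about 8 in all and at most 12, crops included, and the job is handed in when it is done.

Besides the shell and the picture viewer there is one more tool, called after ">>>" by a JSON object that holds its "api" and its "payload", one argument or row to a line. apply_moves: Moves the arm, as the interface text tells. Its arguments: {"type":"object","properties":{"plan":{"type":"array"},"claw":{"type":"number"},"newtons":{"type":"number"}},"required":["plan"]}

```bash
mkdir -p pics
cat > h.py <<'E'
from cell import ctrl
import numpy as np, cv2
def save(im,n): cv2.imwrite(f'pics/{n}.png',cv2.cvtColor(im,cv2.COLOR_RGB2BGR))
def cloud(c):
    K=np.array(c['intrinsics']);d=c['depth'];v,u=np.indices(d.shape)
    P=np.stack([(u-K[0,2])/K[0,0]*d,(v-K[1,2])/K[1,1]*d,d],-1)
    T=np.array(c['T']);return P@T[:3,:3].T+T[:3,3]
E
python3 - <<'E'
from h import *
s=ctrl.sense();print(s)
for n in('scene','side'):
    c=ctrl.camera(n);save(c['frame'],n);np.savez(n,**{k:c[k] for k in('frame','depth','intrinsics','T')})
    P=cloud(c)
    for l in('console','cell_mid','cap_mid','mains_far_end','key_left_top','start_top'):
        for r in ctrl.regions_of(c,l)[:3]:
            m=r['mask']&(c['depth']>0);print(n,l,round(r['p'],2),r['xy'],np.median(P[m],0).round(0) if m.any() else None,m.sum())
E
```

```text
{'t': 0.0, 'joint_pos': array([-1.43031464e+00,  2.91314616e-01, -1.54110698e-01,  1.12672062e+00,
        8.56278258e-06,  1.43149696e+00]), 'joint_vel': array([ 0.00197529, -0.00186948, -0.00100445,  0.00040179,  0.00084355,
        0.00118368]), 'joint_efforts': array([ 2.47089720e-04, -5.37142003e+01,  3.31366181e+01,  1.58658286e-02,
       -1.19514561e-04, -6.53571192e-06]), 'position': array([ 144.91656412, -504.11330905,  208.82033255]), 'tcp_rot': array([-3.10956685e+00, -4.37858876e-01, -1.21919183e-05]), 'contact_force': array([-0.43322544, -0.00767958, -0.02934046]), 'torque': array([ 0.0241931 , -0.00551493, -0.02427567]), 'width': 1.0045932894499119}
scene console 0.83 [217.0, 218.3] [636. -46.  73.] 8799
scene console 0.45 [236.1, 184.0] [565.  66.  89.] 133
scene cell_mid 0.76 [148.9, 292.1] [ 645. -311.   33.] 399
scene cell_mid 0.75 [185.5, 229.8] [ 624. -160.  109.] 390
scene cell_mid 0.61 [218.7, 317.9] [ 830. -228.   36.] 343
scene cap_mid 0.68 [271.9, 196.9] [668.  98.  93.] 188
scene mains_far_end 0.67 [186.7, 207.9] [ 538. -102.   93.] 174
scene key_left_top 0.5 [247.9, 203.2] [650.  36.  90.] 87
scene start_top 0.6 [240.0, 186.7] [568.  72.  89.] 134
scene start_top 0.15 [271.6, 195.2] [666. 100.  93.] 184
side console 0.61 [260.2, 245.9] [ 578. -112.   73.] 5876
side cell_mid 0.76 [350.3, 265.5] [ 818. -232.   29.] 287
side cell_mid 0.64 [307.7, 298.7] [ 633. -316.   36.] 231
side cell_mid 0.48 [277.3, 245.7] [ 614. -164.  112.] 227
side cap_mid 0.53 [266.5, 204.5] [659.  95.  93.] 116
side mains_far_end 0.76 [247.7, 240.4] [ 540. -103.   93.] 178
side mains_far_end 0.72 [262.0, 243.0] [ 579. -111.   73.] 5940
side key_left_top 0.59 [265.0, 211.5] [645.  33.  89.] 55
```

Run:
```python
from h import *
a=[]
for n in('scene','side'):
    c=np.load(n+'.npz');f=c['frame'];P=cloud(c)
    t=(P[...,2]>68)&(P[...,2]<82)&(P[...,0]>420)&(P[...,0]<800)&(abs(P[...,1]+40)<260)&(f.max(-1)<90)
    (cx,cy),wh,ang=cv2.minAreaRect(P[t][:,:2].astype(np.float32));print(n,cx,cy,wh,ang,np.median(P[t][:,2]))
    w=(P[...,2]>82)&(P[...,2]<112)&(P[...,0]>480)&(P[...,0]<760)&(abs(P[...,1]+40)<220)&(f.min(-1)>110)
    k,L,st,ce=cv2.connectedComponentsWithStats(w.astype(np.uint8))
    for i in range(1,k):
        if st[i,4]>15:
            q=P[L==i];z=np.percentile(q[:,2],80);
            print('  ',ce[i].round(),st[i,4],q.mean(0).round(1),'z',np.percentile(q[:,2],[5,50,95]).round(1),'rect',cv2.minAreaRect(q[:,:2].astype(np.float32)))
    x0,y0=(120,140) if n=='scene' else (200,160)
    a.append(cv2.resize(f[y0:y0+170,x0:x0+200],None,fx=2,fy=2,interpolation=3))
save(np.hstack(a),'crop')
```

```text
scene 594.4971923828125 -19.641708374023438 (396.59930419921875, 218.3826446533203) 81.71971893310547 73.57293200292372
   [238. 183.] 109 [564.   71.1  89.8] z [86.7 89.8 93.2] rect ((563.4421997070312, 72.79175567626953), (53.65377426147461, 25.47100830078125), 84.11595916748047)
   [269. 193.] 96 [662.5 103.   96.2] z [ 90.6  97.2 101. ] rect ((661.6767578125, 104.06006622314453), (41.977046966552734, 35.952308654785156), 52.3684196472168)
   [186. 207.] 191 [ 538.7 -100.2   94.6] z [ 89.4  93.2 101.7] rect ((539.6762084960938, -98.94154357910156), (33.09266662597656, 73.539306640625), 80.26847076416016)
   [249. 204.] 65 [648.4  37.7  90.4] z [86.6 90.6 93.2] rect ((647.4137573242188, 38.153297424316406), (25.73134422302246, 27.423952102661133), 26.50261116027832)
   [210. 224.] 74 [629.  -91.3  90.5] z [84.5 91.1 93.6] rect ((627.7145385742188, -90.45499420166016), (23.969804763793945, 26.345134735107422), 73.40899658203125)
   [188. 238.] 56 [ 623.5 -160.4   86.1] z [83.4 85.8 88.5] rect ((623.12890625, -158.7300262451172), (37.97528076171875, 23.93709373474121), 55.38166046142
[... 408 characters left out ...]
94, 24.432262420654297), 76.64762878417969)
   [266. 210.] 47 [645.5  34.7  89.5] z [83.1 90.6 94.3] rect ((645.785400390625, 36.83575439453125), (24.468612670898438, 23.301639556884766), 73.38594818115234)
   [274. 233.] 45 [624.9 -91.5  90.6] z [84.3 91.1 93.8] rect ((625.882568359375, -89.8228988647461), (25.23082733154297, 18.918338775634766), 37.63203811645508)
   [247. 241.] 202 [ 536.5 -102.7   93.5] z [ 87.4  92.5 101.2] rect ((537.0990600585938, -100.458984375), (35.506813049316406, 71.56560516357422), 82.015869140625)
   [284. 250.] 21 [ 625.3 -166.9   85.5] z [83.5 85.3 88.4] rect ((625.9812622070312, -166.35641479492188), (26.73480796813965, 9.618557929992676), 38.22856140136719)
```

View pics/crop.png

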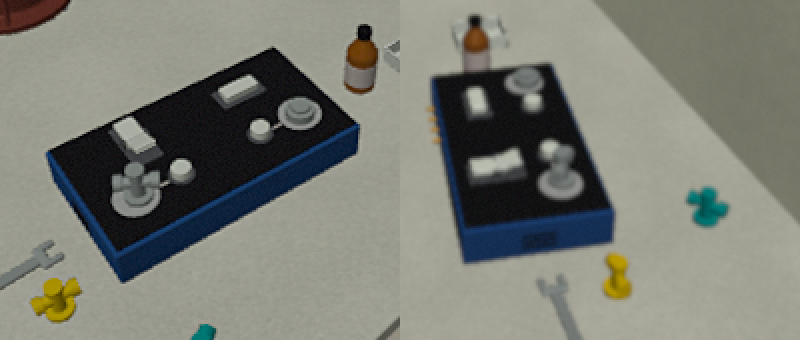

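View pics/scene.png

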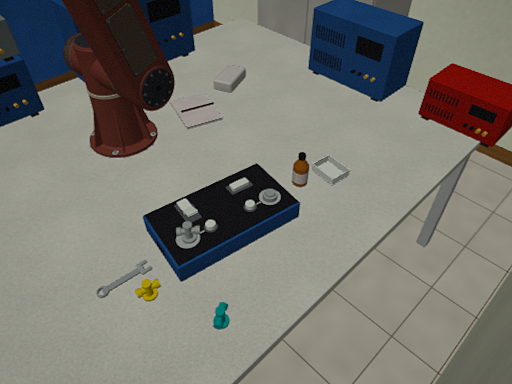

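The steel T cell is in the right bay (crop about (135,185)) and the round cap is in the left bay. The rocker is front right (135,135) with its far end raised, and the start bar is front left (238,90). The right key (180,170) is therefore the one to push. First I'll shut the gripper and turn the tool so its y axis lies along the tester's x.

>>> {"api": "apply_moves", "payload": {
  "plan": [
    [[0, 0, 0], -9.5],
    [[0, 0, 0], -9.5],
    [[0, 0, 0], -9.5],
    [[0, 0, 0], -9.5],
    [[0, 0, 0], -9.5],
    [[0, 0, 0], -9.5],
    [[0, 0, 0], -9.5],
    [[0, 0, 0], 0]
  ],
  "claw": 255,
  "newtons": 20
}}

```text
t: 1.7
position: [145.0, -504.6, 209.5]
tcp_rot: [2.324, 2.114, -0.0]
contact_force: [0.2, -0.3, 0.8]
width: -0.005
```

```bash
cat >> h.py <<'E'
from scipy.spatial.transform import Rotation as R
C=np.array([593.,-19.5]);yaw=-0.148
def con(x,y,z): # console top-frame -> world, z above top (75)
    return np.r_[C+np.array([[np.cos(yaw),-np.sin(yaw)],[np.sin(yaw),np.cos(yaw)]])@[x,y],75+z]
def togo(tipw):
    s=ctrl.sense();r=R.from_rotvec(s['tcp_rot']);M=r.as_matrix()
    tip=s['position']+M[:,2]*ctrl.tips_ahead
    print('t',s['t'],'tip',tip.round(1),'yaw y-axis',np.arctan2(M[1,1],M[0,1]).round(3),'z',M[:,2].round(3),'w',round(s['width'],3),'ahead',ctrl.tips_ahead,'F',s['contact_force'].round(2))
    print('tool shift mm',(M.T@(tipw-tip)).round(1))
E
python3 -c "
from h import *
togo(con(-17,-90,60));print(con(-45,-90,17),con(45,-65,18),con(-45,90,17))"
```

```text
t 1.7 tip [ 145.  -504.6  198.5] yaw y-axis -0.094 z [ 0. -0. -1.] w -0.005 ahead 11.0 F [ 0.17 -0.28  0.78]
tool shift mm [436.2 378.5  63.4]
[ 535.22051471 -101.88040471   92.        ] [627.92313991 -90.42513164  93.        ] [561.76336741  76.15183106  92.        ]
```

>>> {"api": "apply_moves", "payload": {
  "plan": [
    [[0, 0, 0], 3],
    [[0.04, 0.034, 0], 0],
    [[0.04, 0.034, 0], 0],
    [[0.04, 0.034, 0], 0],
    [[0.04, 0.034, 0], 0],
    [[0.04, 0.034, 0], 0],
    [[0.04, 0.034, 0], 0],
    [[0.04, 0.034, 0], 0],
    [[0.04, 0.034, 0], 0],
    [[0.04, 0.034, 0], 0],
    [[0.02, 0.017, 0], 0],
    [[0, 0, 0], 0]
  ]
}}

```text
t: 3.2
position: [541.3, -177.4, 209.5]
tcp_rot: [2.434, 1.978, -0.0]
contact_force: [-0.5, -1.5, -0.9]
width: 0.001
```

```bash
python3 -c "
from h import *
togo(con(-17,-90,60))
c=ctrl.camera('wrist');save(c['frame'],'wrist1')
print(c['intrinsics'],c['T'])"
```

```text
t 3.2 tip [ 541.3 -177.5  198.5] yaw y-axis -0.206 z [ 0.003 -0.004 -1.   ] w 0.001 ahead 11.0 F [-0.47 -1.47 -0.89]
tool shift mm [74.6  6.3 63.3]
[[297.31863964   0.         258.0908647 ]
 [  0.         297.31863964 189.48831812]
 [  0.           0.           1.        ]] [[ 9.79033564e-01 -1.93567788e-01 -6.34412472e-02  5.57694107e+02]
 [-2.03660557e-01 -9.24114486e-01 -3.23318412e-01 -9.52566946e+01]
 [ 3.95705440e-03  3.29460057e-01 -9.44161222e-01  3.74952940e+02]
 [ 0.00000000e+00  0.00000000e+00  0.00000000e+00  1.00000000e+00]]
```

View pics/wrist1.png

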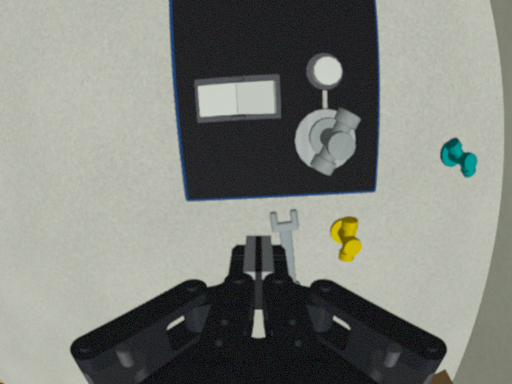

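The wrist view shows the rocker at (237,99), its hinge line at column 237 and the far half at (257,98). The right key is at (327,71) and the cell at (330,140). I'll refine positions from this view.

```bash
cat >> h.py <<'E'
def fish(c,u,v,z):
    K=np.array(c['intrinsics']);T=np.array(c['T']);d=np.array([u-K[0,2],v-K[1,2]])/K[0,0];t=np.hypot(*d)
    r=T[:3,:3]@np.r_[d/t*np.sin(t),np.cos(t)];return (T[:3,3]+r*(z-T[2,3])/r[2]).round(1)
E
python3 -c "
from h import *
togo(con(-17,-90,60))
c=ctrl.camera('wrist')
for n,u,v,z in(('FR',188,198,75),('BR',375,190,75),('hinge',237,99,92),('farend mid',275,97,100),('key',327,71,93)):print(n,fish(c,u,v,z))
print('model',con(-110,-200,0),con(110,-200,0),con(-45,-90,17),con(-12,-90,25),con(45,-65,18))
togo(con(-17,-90,60))"
```

```text
t 3.25 tip [ 540.6 -178.1  198.6] yaw y-axis -0.206 z [ 0.003 -0.004 -1.   ] w 0.005 ahead 11.0 F [-0.06  1.07 -0.72]
tool shift mm [75.3  6.9 63.3]
FR [ 459.3 -192.5   75. ]
BR [ 665.9 -226.3   75. ]
hinge [ 536.9 -100.6   92. ]
farend mid [ 571.7 -105.8  100. ]
key [625.6 -90.   93. ]
model [ 454.71046404 -201.09296309   75.        ] [ 672.30541886 -233.5342275    75.        ] [ 535.22051471 -101.88040471   92.        ] [ 567.85975793 -106.74659437  100.        ] [627.92313991 -90.42513164  93.        ]
t 3.3 tip [ 540.  -178.7  198.7] yaw y-axis -0.206 z [ 0.002 -0.004 -1.   ] w -0.001 ahead 11.0 F [-0.91 -0.11 -0.2 ]
tool shift mm [76.1  7.4 63.4]
```

>>> {"api": "apply_moves", "payload": {
  "plan": [
    [[0, 0, 0], -3],
    [[0.038, 0.004, 0], 0],
    [[0.034, 0.004, 0], 0],
    [[0, 0, 0.03], 0],
    [[0, 0, 0.025], 0],
    [[0, 0, 0], 0],
    [[0, 0, 0], 0]
  ]
}}

```text
t: 4.18
position: [555.5, -114.6, 155.6]
tcp_rot: [2.4, 2.016, -0.002]
contact_force: [0.6, 0.3, 0.5]
width: 0.003
```

```bash
python3 -c "
from h import *
togo(con(-17,-90,30))"
```

```text
t 4.175 tip [ 555.6 -114.6  144.6] yaw y-axis -0.173 z [ 0.004 -0.006 -1.   ] w 0.003 ahead 11.0 F [0.64 0.31 0.45]
tool shift mm [10.   5.6 39.6]
```

>>> {"api": "apply_moves", "payload": {
  "plan": [
    [[0.01, 0.007, 0], -1],
    [[0, 0, 0], 0],
    [[0, 0, 0.015], 0],
    [[0, 0, 0.015], 0],
    [[0, 0, 0], 0]
  ]
}}

```text
t: 4.8
position: [565.7, -106.3, 125.2]
tcp_rot: [2.38, 2.036, -0.0]
contact_force: [-0.0, 0.9, -0.5]
width: -0.001
```

```bash
python3 -c "
from h import *
togo(con(-16,-90,17))"
```

```text
t 4.8 tip [ 565.7 -106.4  114.2] yaw y-axis -0.156 z [ 0.006 -0.007 -1.   ] w -0.001 ahead 11.0 F [-0.05  0.88 -0.55]
tool shift mm [ 0.1 -2.  22.2]
```

>>> {"api": "apply_moves", "payload": {
  "plan": [
    [[0, -0.001, 0.004], 0],
    [[0, 0, 0.004], 0],
    [[0, 0, 0.004], 0],
    [[0, 0, 0.004], 0],
    [[0, 0, 0.003], 0]
  ]
}}

```text
t: 5.42
position: [564.9, -106.5, 105.3]
tcp_rot: [2.38, 2.035, 0.0]
contact_force: [-0.9, 0.6, -0.5]
width: -0.001
```

```bash
python3 -c "
from h import *
togo(con(-17,-90,17))"
```

```text
t 5.425 tip [ 565.  -106.6   94.3] yaw y-axis -0.156 z [ 0.006 -0.007 -1.   ] w -0.001 ahead 11.0 F [-0.92  0.59 -0.5 ]
tool shift mm [ 0.3 -2.2  2.3]
```

>>> {"api": "apply_moves", "payload": {
  "plan": [
    [[0, 0, 0.002], 0],
    [[0, 0, 0.002], 0],
    [[0, 0, 0.002], 0]
  ]
}}

```text
t: 5.8
position: [565.1, -106.6, 98.9]
tcp_rot: [2.38, 2.035, 0.0]
contact_force: [-0.0, -0.8, 0.9]
width: 0.004
```

```bash
python3 -c "
from h import *
togo(con(-17,-90,17))
c=ctrl.camera('wrist');save(c['frame'],'w2');c=ctrl.camera('side');save(cv2.resize(c['frame'][190:290,200:330],None,fx=5,fy=5,interpolation=3),'s2')"
```

```text
t 5.8 tip [ 565.1 -106.6   87.9] yaw y-axis -0.156 z [ 0.007 -0.007 -1.   ] w 0.004 ahead 11.0 F [-0.   -0.77  0.88]
tool shift mm [ 0.3 -2.3 -4.1]
```

View pics/s2.png

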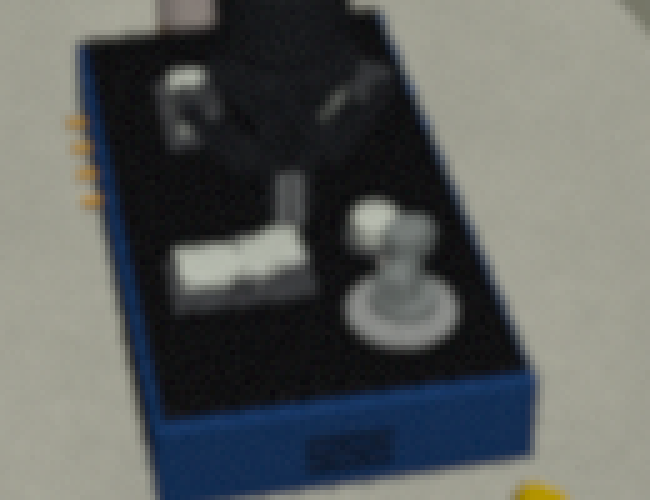

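View pics/w2.png

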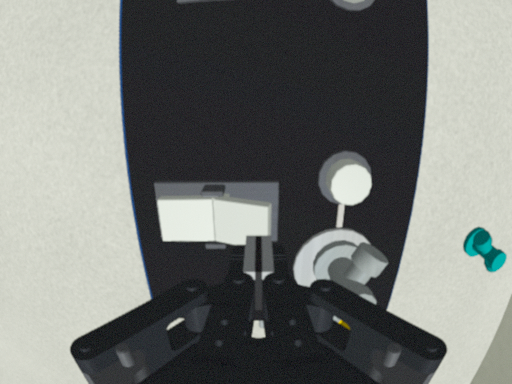

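```bash
python3 -c "
from h import *
c=np.load('side.npz')
for p in([565,-106.6,88],con(-45,-90,17),con(45,-65,18)):
    q=np.linalg.inv(c['T'])@np.r_[p,1];q=c['intrinsics']@q[:3];print(p,q[:2]/q[2], (q[:2]/q[2]-[200,190])*5)
c=ctrl.camera('wrist');q=np.linalg.inv(c['T']);
for p in([565,-106.6,88],con(-45,-90,17),con(45,-65,18)):
    k=(q@np.r_[p,1])[:3];t=np.arctan2(np.hypot(k[0],k[1]),k[2]);K=c['intrinsics'];print(p,K[:2,2]+K[0,0]*t*k[:2]/np.hypot(k[0],k[1]))
"
```

```text
[565, -106.6, 88] [257.03433106 241.39488869] [285.17165531 256.97444345]
[ 535.22051471 -101.88040471   92.        ] [246.90142113 241.62228114] [234.50710564 258.11140569]
[627.92313991 -90.42513164  93.        ] [274.89886699 232.28805958] [374.49433497 211.44029788]
[565, -106.6, 88] [258.26112292 221.67609217]
[ 535.22051471 -101.88040471   92.        ] [211.72391784 224.1583141 ]
[627.92313991 -90.42513164  93.        ] [352.89898927 186.85316424]
```

```bash
python3 -c "
from h import *
c=ctrl.camera('wrist');s=ctrl.sense();M=R.from_rotvec(s['tcp_rot']).as_matrix()
K=c['intrinsics'];T=c['T']
for v in range(230,275,4):
  for u in (252,265):
    d=np.array([u-K[0,2],v-K[1,2]])/K[0,0];t=np.hypot(*d);r=np.r_[d/t*np.tan(t),1]*c['depth'][v,u]
    p=T[:3,:3]@r+T[:3,3];print(u,v,c['depth'][v,u],p.round(1),(M.T@(p-s['position'])).round(1),c['frame'][v,u])
c=ctrl.camera('side');P=cloud(c)
for v in range(222,245,2):print(v,P[v,257].round(1),c['frame'][v,257],P[v,250].round(1))
"
```

```text
252 230 182.24573 [ 561.2 -105.8  100.5] [ 0.2 -3.9 -1.5] [218 223 214]
265 230 177.69913 [ 569.3 -104.9  104.6] [ 2.2  4.  -5.6] [220 226 218]
252 234 181.10202 [ 560.9 -107.6  102.3] [-1.7 -3.9 -3.3] [211 216 206]
265 234 176.52292 [ 569.  -106.7  106.5] [ 0.5  4.  -7.4] [210 216 207]
252 238 151.18655 [563.2 -95.6 129.7] [ 10.4  -3.3 -30.8] [ 96 101 103]
265 238 152.31937 [569.7 -97.2 128.8] [  9.8   3.4 -29.8] [91 96 96]
252 242 147.7972 [563.2 -95.8 133.4] [ 10.1  -3.2 -34.5] [ 98  99 101]
265 242 148.60356 [569.6 -97.3 132.8] [  9.7   3.4 -33.8] [ 96 102 100]
252 246 144.35843 [563.2 -96.  137.1] [  9.9  -3.1 -38.2] [95 96 96]
265 246 142.3156 [569.6 -96.  139. ] [ 10.9   3.2 -40. ] [ 95  98 100]
252 250 138.83698 [563.4 -95.  142.6] [ 10.9  -3.  -43.7] [ 98 100 102]
265 250 141.0203 [569.4 -97.1 140.8] [  9.7   3.2 -41.8] [ 95 101  99]
252 254 136.31818 [563.4 -95.5 145.5] [ 10.4  -3.  -46.5] [ 96  99 101]
265 254 137.67839 [569.3 -97.2 144.4] [  9.6   3.1 -45.3] [94 99 97]
252 258 134.2805 [563.3 -96.2 147.9] [  9.6  -2.9 -48.9] [ 96  99 100]
265 258 134.10861 [569.2 -97.  14
[... 631 characters left out ...]
 155.9] [22 21 26] [ 542.1 -114.7  170.1]
224 [ 562.6 -115.3  158.2] [47 50 51] [580.    1.   73.1]
226 [ 562.  -117.   152.5] [78 80 79] [576.  -10.5  74.3]
228 [ 560.9 -119.8  147.7] [77 78 77] [573.1 -18.7  73.1]
230 [ 562.8 -114.   135.8] [76 78 78] [570.7 -25.8  70.9]
232 [ 559.9 -122.   135.2] [74 76 76] [566.1 -39.3  74.1]
234 [ 560.4 -120.3  126.6] [ 99 101  97] [562.2 -50.5  75.5]
236 [ 567.  -101.3  103.7] [162 165 155] [560.3 -56.   72.3]
238 [ 565.5 -105.4   99.7] [174 179 167] [548.1 -92.6  95. ]
240 [ 562.5 -113.8   99.3] [175 180 168] [545.5 -99.9  93.7]
242 [ 561.6 -116.1   93.8] [148 151 142] [ 542.8 -107.7   92.8]
244 [ 566.1 -102.7   74.9] [75 76 75] [ 540.8 -113.3   90.2]
```

The tips look about 40 mm higher than the nominal TCP plus 11 mm. The visible finger ends at world z ≈ 127, the rocker hasn't moved, and there's no contact force. I'll measure the gripper's real profile before going on, because its body must clear the cell.

```bash
python3 -c "
from h import *
s=ctrl.sense();M=R.from_rotvec(s['tcp_rot']).as_matrix()
for n in('side','scene','wrist'):
  c=ctrl.camera(n)
  if n=='wrist':
    K=c['intrinsics'];v,u=np.indices(c['depth'].shape);d=np.stack([u-K[0,2],v-K[1,2]],-1)/K[0,0];t=np.linalg.norm(d,axis=-1,keepdims=True)
    P=np.concatenate([d/t*np.tan(t),np.ones_like(t)],-1)*c['depth'][...,None]@c['T'][:3,:3].T+c['T'][:3,3]
  else: P=cloud(c);save(cv2.resize(c['frame'][140:300,130:330],None,fx=4,fy=4,interpolation=3)[:600],n+'3')
  q=(P-s['position'])@M; ok=(c['depth']>0)&(P[...,2]>108)&(abs(q[...,0])<75)&(abs(q[...,1])<90)&(c['frame'].max(-1)<125)
  q=q[ok];print(n)
  for z in range(-130,20,8):
    b=q[(q[:,2]>=z)&(q[:,2]<z+8)]
    if len(b)>2: print(z,len(b),'x',np.percentile(b[:,0],[3,97]).round(),'y',np.percentile(b[:,1],[3,97]).round())
"
```

```text
side
-130 92 x [-22.  -0.] y [-43.  41.]
-122 92 x [-21.   3.] y [-56.  55.]
-114 114 x [-21.  10.] y [-60.  59.]
-106 79 x [-19.  -3.] y [-54.  55.]
-98 69 x [-20.   8.] y [-46.  48.]
-90 60 x [-18.   9.] y [-44.  43.]
-82 85 x [-16.   9.] y [-36.  37.]
-74 61 x [-16.   9.] y [-28.  31.]
-66 24 x [-14.   4.] y [-15.  21.]
-58 19 x [-15.  -1.] y [-12.   7.]
-50 25 x [-15.   2.] y [-13.  12.]
-42 23 x [-26.   3.] y [-13.  31.]
-34 58 x [-51.  -6.] y [-10.  69.]
-26 30 x [-67.  -8.] y [-4. 71.]
-18 43 x [-70. -15.] y [40. 79.]
-10 13 x [-70. -20.] y [39. 82.]
scene
-130 54 x [-21.   5.] y [10. 45.]
-122 63 x [-21.  11.] y [-7. 58.]
-114 61 x [-19.   9.] y [-9. 62.]
-106 27 x [-19.   1.] y [-13.  57.]
-98 30 x [-19.   5.] y [-38.  52.]
-90 33 x [-18.   5.] y [-32.  44.]
-82 16 x [-14.   7.] y [-2. 40.]
-74 22 x [-14.   6.] y [-14.  32.]
-66 7 x [-14.   6.] y [-5. 10.]
-58 6 x [-12.  -8.] y [-2. 13.]
-50 20 x [-12.   5.] y [ 1. 15.]
-42 14 x [-12.   3.] y [ 3. 14.]
-34 38 x [-51.   3.] y [ 6. 72.]
-26 22 x [-63.   4.] y [ 7. 72.]
-18 50 x [-68. -22.] y [45. 80.]
-10 12 x [-61. -16.] y [58. 82.]
wrist
-130 423 x [18. 20.] y [-19.  18.]
-122 5345 x [ 2. 19.] y [-55.  55.]
-114 6883 x [ 1. 17.] y [-55.  55.]
-106 5080 x [-7. 17.] y [-52.  52.]
-98 4326 x [-10.  17.] y [-46.  46.]
-90 2674 x [-10.  16.] y [-41.  41.]
-82 3956 x [-9. 12.] y [-35.  35.]
-74 1793 x [-8. 13.] y [-29.  29.]
-66 551 x [-10.  11.] y [-16.  16.]
-58 469 x [ 5. 10.] y [-13.  13.]
-50 498 x [ 5. 10.] y [-13.  13.]
-42 447 x [ 5. 11.] y [-13.  13.]
-34 382 x [-29.  10.] y [-11.  68.]
-26 106 x [-31. -10.] y [54. 77.]
-18 402 x [-32.  -8.] y [53. 81.]
-10 65 x [-34.  -8.] y [51. 81.]
```

View pics/scene3.png

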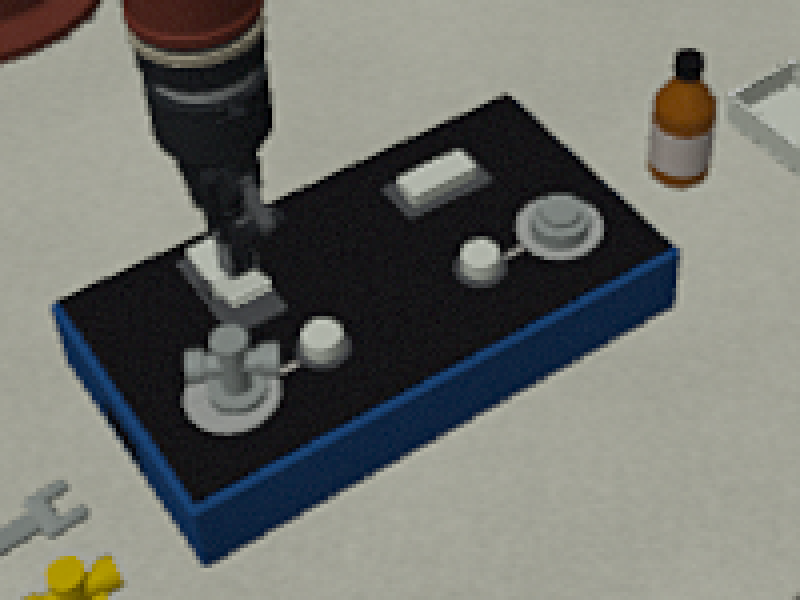

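The measured profile is a centred finger ±11 × ±13 mm that ends about 29 mm behind the reported TCP, so the tips are at z ≈ 128 now. I'll use that offset and press on.

>>> {"api": "apply_moves", "payload": {
  "plan": [
    [[0, 0, 0.01], 0],
    [[0, 0, 0.008], 0],
    [[0, 0, 0.004], 0],
    [[0, 0, 0.003], 0],
    [[0, 0, 0.003], 0],
    [[0, 0, 0.002], 0]
  ]
}}

```text
t: 6.95
position: [566.9, -107.2, 69.7]
tcp_rot: [2.378, 2.033, 0.004]
contact_force: [-9.9, 3.7, 37.7]
width: -0.002
```

```bash
sed -i 's/\*ctrl.tips_ahead/*-29.5/' h.py; python3 -c "
from h import *
togo(con(-17,-90,17))"
```

```text
t 6.95 tip [ 566.6 -106.9   99.2] yaw y-axis -0.156 z [ 0.01  -0.008 -1.   ] w -0.002 ahead 11.0 F [-9.9   3.69 37.69]
tool shift mm [ 0.4 -3.8  7.2]
```

```bash
python3 -c "
from h import *
a=ctrl.camera('wrist')['frame'];b=ctrl.camera('side');f=b['frame']
save(np.hstack([cv2.resize(a[150:290,140:300],(400,350)),cv2.resize(f[205:275,215:295],(400,350),interpolation=3)]),'p4')
togo(con(-17,-90,17))"
```

```text
t 7.05 tip [ 566.5 -106.9   99.4] yaw y-axis -0.156 z [ 0.011 -0.008 -1.   ] w 0.002 ahead 11.0 F [-7.38  1.48 24.11]
tool shift mm [ 0.4 -3.8  7.4]
```

View pics/p4.png

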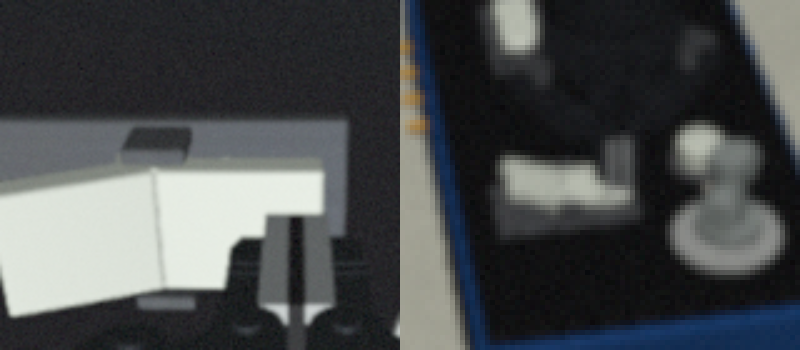

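The rocker now looks tipped, with its far half level and its near half raised. The 38 N was the stop. I'll lift off and check the heights.

>>> {"api": "apply_moves", "payload": {
  "plan": [
    [[0, 0, -0.01], 0],
    [[0, 0, -0.03], 0],
    [[0, 0, -0.03], 0],
    [[0, 0, 0], 0]
  ]
}}

```text
t: 7.55
position: [564.3, -106.2, 141.5]
tcp_rot: [2.38, 2.035, 0.0]
contact_force: [0.7, 1.4, -0.4]
width: 0.0
```

```bash
sed -i 's/\*-29.5/*-23.5/' h.py; python3 -c "
from h import *
Rm=np.array([[np.cos(yaw),-np.sin(yaw)],[np.sin(yaw),np.cos(yaw)]])
for src in('old','new'):
 for n in('scene','side'):
  c=np.load(n+'.npz') if src=='old' else ctrl.camera(n)
  P=cloud(c);q=(P[...,:2]-C)@Rm
  m=(c['frame'].min(-1)>110)&(P[...,2]>82)&(P[...,2]<115)&(abs(q[...,1]+90)<12)
  print(src,n,[(x,np.median(P[...,2][m&(abs(q[...,0]-x)<5)]).round(1)) for x in(-75,-65,-55,-45,-35,-25,-15)])
togo(con(45,-65,40))
"
```

```text
old scene [(-75, np.float64(92.4)), (-65, np.float64(91.9)), (-55, np.float64(91.6)), (-45, np.float64(90.7)), (-35, np.float64(94.0)), (-25, np.float64(97.8)), (-15, np.float64(100.9))]
old side [(-75, np.float64(91.8)), (-65, np.float64(91.1)), (-55, np.float64(91.0)), (-45, np.float64(91.2)), (-35, np.float64(93.3)), (-25, np.float64(97.8)), (-15, np.float64(100.5))]
new scene [(-75, np.float64(103.5)), (-65, np.float64(99.1)), (-55, np.float64(95.0)), (-45, np.float64(91.3)), (-35, np.float64(91.2)), (-25, np.float64(90.5)), (-15, np.float64(90.9))]
new side [(-75, np.float64(102.2)), (-65, np.float64(99.0)), (-55, np.float64(95.1)), (-45, np.float64(91.1)), (-35, np.float64(90.5)), (-25, np.float64(89.8)), (-15, np.float64(90.0))]
t 7.65 tip [ 562.8 -105.5  162.7] yaw y-axis -0.156 z [ 0.004 -0.007 -1.   ] w -0.002 ahead 11.0 F [-0.8   0.01  0.12]
tool shift mm [25.3 61.8 47.8]
```

The rocker is fully over: far half level at about 90.5, near end at 103. Next is the right key.

>>> {"api": "apply_moves", "payload": {
  "plan": [
    [[0.012, 0.03, 0], 0],
    [[0.012, 0.03, 0], 0],
    [[0, 0, 0], 0],
    [[0, 0, 0.02], 0],
    [[0, 0, 0.02], 0],
    [[0, 0, 0], 0]
  ]
}}

```text
t: 8.4
position: [620.5, -90.5, 90.9]
tcp_rot: [-2.386, -2.039, 0.015]
contact_force: [-0.3, -1.1, 0.8]
width: -0.001
```

```bash
python3 -c "
from h import *
togo(con(45,-65,18))"
```

```text
t 8.4 tip [620.7 -90.4 114.4] yaw y-axis -0.157 z [-0.01  -0.004 -1.   ] w -0.001 ahead 11.0 F [-0.32 -1.11  0.77]
tool shift mm [ 1.2  7.3 21.3]
```

>>> {"api": "apply_moves", "payload": {
  "plan": [
    [[0.001, 0.006, 0], 0],
    [[0, 0, 0], 0],
    [[0, 0, 0.006], 0],
    [[0, 0, 0.005], 0],
    [[0, 0, 0.003], 0]
  ]
}}

```text
t: 9.02
position: [627.2, -91.0, 77.9]
tcp_rot: [-2.388, -2.039, 0.014]
contact_force: [-0.6, 0.1, 0.1]
width: 0.003
```

```bash
python3 -c "
from h import *
togo(con(45,-65,10))"
```

```text
t 9.025 tip [627.4 -90.8 101.4] yaw y-axis -0.157 z [-0.008 -0.005 -1.   ] w 0.003 ahead 11.0 F [-0.63  0.13  0.11]
tool shift mm [ 0.6  0.6 16.4]
```

>>> {"api": "apply_moves", "payload": {
  "plan": [
    [[0, 0, 0.004], 0],
    [[0, 0, 0.004], 0],
    [[0, 0, 0.003], 0],
    [[0, 0, 0.002], 0]
  ]
}}

```text
t: 9.52
position: [627.2, -91.0, 64.4]
tcp_rot: [-2.388, -2.04, 0.013]
contact_force: [-1.2, -0.1, 2.8]
width: 0.004
```

>>> {"api": "apply_moves", "payload": {
  "plan": [
    [[0, 0, 0.002], 0],
    [[0, 0, 0.002], 0]
  ]
}}

```text
t: 9.78
position: [627.5, -91.1, 62.7]
tcp_rot: [2.389, 2.04, -0.012]
contact_force: [-9.8, 2.6, 28.8]
width: -0.001
```

The key reached its stop at 29 N, with the tip at about 86. I'll lift and check it.

>>> {"api": "apply_moves", "payload": {
  "plan": [
    [[0, 0, -0.01], 0],
    [[0, 0, -0.03], 0],
    [[0, 0, -0.03], 0],
    [[0, 0, -0.01], 0],
    [[0, 0, 0], 0]
  ]
}}

```text
t: 10.4
position: [627.6, -90.6, 144.2]
tcp_rot: [-2.388, -2.04, 0.013]
contact_force: [0.2, 0.5, 0.1]
width: 0.0
```

```bash
cat >> h.py <<'E'
def tops():
    for src in('old','new'):
     for n in('scene','side'):
      c=np.load(n+'.npz') if src=='old' else ctrl.camera(n)
      P=cloud(c);w=c['frame'].min(-1)>110;o=[]
      for p,r in((con(45,-65,0),10),(con(45,65,0),10),(con(-45,90,0),10),(con(-18,-90,0),8),(con(-72,-90,0),8)):
        m=w&(np.hypot(*(P[...,:2]-p[:2]).transpose(2,0,1))<r)&(P[...,2]>78)&(P[...,2]<115)
        o.append((m.sum(),np.percentile(P[...,2][m],60).round(1)) if m.any() else None)
      print(src,n,'keyR,keyL,start,far,near',o)
E
python3 -c "
from h import *
tops();togo(con(-45,90,60))"
```

```text
old scene keyR,keyL,start,far,near [(np.int64(35), np.float64(91.4)), (np.int64(28), np.float64(91.8)), (np.int64(23), np.float64(90.6)), (np.int64(17), np.float64(100.2)), (np.int64(19), np.float64(92.1))]
old side keyR,keyL,start,far,near [(np.int64(23), np.float64(92.0)), (np.int64(22), np.float64(91.6)), (np.int64(13), np.float64(91.6)), (np.int64(14), np.float64(99.9)), (np.int64(17), np.float64(92.2))]
new scene keyR,keyL,start,far,near [(np.int64(31), np.float64(83.5)), (np.int64(28), np.float64(92.0)), (np.int64(22), np.float64(90.8)), (np.int64(19), np.float64(91.7)), (np.int64(19), np.float64(102.8))]
new side keyR,keyL,start,far,near [(np.int64(15), np.float64(83.5)), (np.int64(22), np.float64(91.3)), (np.int64(16), np.float64(91.4)), (np.int64(15), np.float64(91.5)), (np.int64(14), np.float64(102.7))]
t 10.5 tip [627.2 -90.4 166.7] yaw y-axis -0.157 z [-0.008 -0.005 -1.   ] w -0.0 ahead 11.0 F [-0.12  0.89  0.32]
tool shift mm [154.4 -90.4  31.4]
```

The right key is down 8 mm and the left key is untouched. Now the start bar.

>>> {"api": "apply_moves", "payload": {
  "plan": [
    [[0.038, -0.022, 0], 0],
    [[0.038, -0.022, 0], 0],
    [[0.038, -0.022, 0], 0],
    [[0.038, -0.022, 0], 0],
    [[0, 0, 0], 0],
    [[0, 0, 0.02], 0],
    [[0, 0, 0], 0]
  ]
}}

```text
t: 11.38
position: [557.6, 76.9, 114.2]
tcp_rot: [-2.383, -2.033, 0.028]
contact_force: [-0.9, -2.1, 0.6]
width: 0.003
```

```bash
python3 -c "
from h import *
togo((con(-45,90,17)+[563,73.5,92])/2)"
```

```text
t 11.375 tip [558.1  77.  137.7] yaw y-axis -0.158 z [-0.019 -0.004 -1.   ] w 0.003 ahead 11.0 F [-0.93 -2.12  0.62]
tool shift mm [-1.1  5.4 45.6]
```

>>> {"api": "apply_moves", "payload": {
  "plan": [
    [[-0.001, 0.004, 0], 0],
    [[0, 0, 0.014], 0],
    [[0, 0, 0.014], 0],
    [[0, 0, 0], 0]
  ]
}}

```text
t: 11.88
position: [562.0, 73.5, 84.5]
tcp_rot: [-2.385, -2.031, 0.027]
contact_force: [0.6, 1.6, -0.1]
width: -0.004
```

```bash
python3 -c "
from h import *
togo((con(-45,90,17)+[563,73.5,92])/2)"
```

```text
t 11.875 tip [562.4  73.6 108. ] yaw y-axis -0.16 z [-0.019 -0.005 -1.   ] w -0.004 ahead 11.0 F [ 0.6   1.55 -0.09]
tool shift mm [ 1.4  0.  16. ]
```

>>> {"api": "apply_moves", "payload": {
  "plan": [
    [[0, 0, 0.006], 0],
    [[0, 0, 0.005], 0],
    [[0, 0, 0.004], 0],
    [[0, 0, 0.003], 0],
    [[0, 0, 0.002], 0]
  ]
}}

```text
t: 12.5
position: [562.2, 73.4, 64.2]
tcp_rot: [-2.386, -2.032, 0.026]
contact_force: [-1.1, -0.3, 4.1]
width: 0.001
```

>>> {"api": "apply_moves", "payload": {
  "plan": [
    [[0, 0, 0.002], 0],
    [[0, 0, 0.002], 0]
  ]
}}

```text
t: 12.75
position: [562.4, 73.4, 63.8]
tcp_rot: [-2.387, -2.033, 0.024]
contact_force: [-10.5, 0.4, 29.2]
width: 0.001
```

The bar hit its stop at 29 N. I'll lift clear and check.

>>> {"api": "apply_moves", "payload": {
  "plan": [
    [[0, 0, -0.01], 0],
    [[0, 0, -0.03], 0],
    [[0, 0, -0.03], 0],
    [[0, 0, -0.02], 0],
    [[0, 0, 0], 0],
    [[0, 0, 0], 0]
  ]
}}

```text
t: 13.5
position: [563.7, 74.0, 155.9]
tcp_rot: [-2.387, -2.033, 0.023]
contact_force: [-0.1, 0.4, 0.7]
width: -0.001
```

```bash
python3 -c "
from h import *
tops();togo(con(-45,90,17))
for n in('scene',):
  a=np.load(n+'.npz');b=ctrl.camera(n)
  for l in('cell_mid','cap_mid','flask_mid','tray_mid','wrench_grip'): print(l,[(r['xy'],round(r['p'],2)) for r in ctrl.regions_of(b,l)[:3]])
  save(cv2.resize(b['frame'][140:300,100:360],None,fx=3,fy=3),'end')
"
```

```text
old scene keyR,keyL,start,far,near [(np.int64(35), np.float64(91.4)), (np.int64(28), np.float64(91.8)), (np.int64(23), np.float64(90.6)), (np.int64(17), np.float64(100.2)), (np.int64(19), np.float64(92.1))]
old side keyR,keyL,start,far,near [(np.int64(23), np.float64(92.0)), (np.int64(22), np.float64(91.6)), (np.int64(13), np.float64(91.6)), (np.int64(14), np.float64(99.9)), (np.int64(17), np.float64(92.2))]
new scene keyR,keyL,start,far,near [(np.int64(32), np.float64(83.1)), (np.int64(30), np.float64(92.1)), (np.int64(21), np.float64(90.4)), (np.int64(18), np.float64(91.2)), (np.int64(21), np.float64(101.7))]
new side keyR,keyL,start,far,near [(np.int64(16), np.float64(84.3)), (np.int64(19), np.float64(92.3)), (np.int64(15), np.float64(90.4)), (np.int64(16), np.float64(90.7)), (np.int64(14), np.float64(103.5))]
t 13.6 tip [563.9  74.1 179.3] yaw y-axis -0.16 z [-0.016 -0.005 -1.   ] w -0.003 ahead 11.0 F [0.7  0.62 0.35]
tool shift mm [ 2.3 -1.1 87.3]
cell_mid [([221.5, 318.4], 0.81), ([185.8, 229.2], 0.73), ([145.2, 289.2], 0.55)]
cap_mid [([273.2, 195.2], 0.65)]
flask_mid [([297.4, 169.1], 0.69)]
tray_mid [([328.7, 168.4], 0.81)]
wrench_grip [([122.4, 275.4], 0.66)]
```

View pics/end.png

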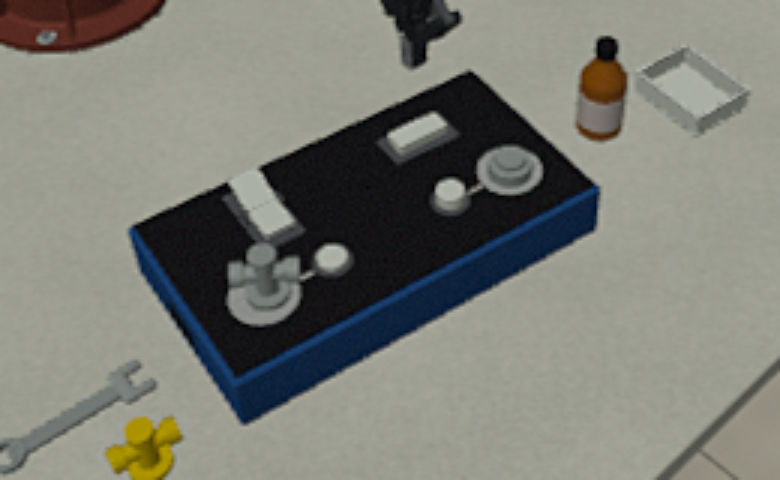

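The final picture shows the rocker over, the right key down, the bar up again, and the cell, cap, bottle, tray and wrench in place with the arm clear.

```bash
python3 -c "
from cell import ctrl
print(ctrl.finish_job())"
```

```text
the job is handed in; nothing more can be done
None
```

The test was started in the order asked, and the job was handed in at about 13.7 s with the arm clear. The steel cell was in the right bay, so I tipped the mains rocker, pushed the right key home, then pressed the start bar and let it come back up. All three were pressed with the shut fingertips.

**Last checks:**

| Part | Before | After | Force at the stop |
|---|---|---|---|
| Mains rocker, far end height | about 100 mm | about 91 mm (level) | 38 N |
| Mains rocker, near end height | about 92 mm | about 102 mm | – |
| Right key, top height | about 92 mm | about 84 mm | 29 N |
| Left key, top height | about 92 mm | about 92 mm (untouched) | – |
| Start bar, top height | about 91 mm | about 90 mm (back up) | 29 N |

- **Start bar:** I did not photograph it while it was down. The 29 N force, well above the spring's 5 N, and a tip height matching the key's stop to 0.1 mm both say it reached the bottom.
- **Surroundings:** the cell, cap, bottle, tray and wrench showed no visible displacement in the final picture.

**One disagreement:** the fingertips ended about 23 mm behind the reported TCP, not 11 mm ahead of it as stated. My first press on the rocker therefore stopped short in the air. The camera depth showed the offset, and the stops then confirmed it.

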